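Hang the guard on the bar and hold the clamp leaf in its hinge, ready for the pin

ROBOT

A 6-joint arm with a two-finger parallel gripper is mounted at the origin on the work surface. World frame = base frame: x ahead of the robot, y to its left, z up, the work surface at z = 0. Lengths are in m, angles in rad, forces in N, time in s.
With the tool pointing down it reaches from about 0.25 to 0.725 m from the base axis. Payload 4 kg.
Tool frame: the origin (TCP) lies midway between the tips of the shut fingers; the grasp point (between the pads) lies 19 mm behind it; z points along the fingers, y is the direction in which the jaws open and shut (so a half turn about z gives the same grasp; the last joint's range is limited). The gripper opens to 85 mm and grips with 20 to 120 N. Pads are 22 mm wide; open, the fingers measure 114 mm over their backs; the gripper's body (76 mm by 85 mm) begins 54 mm behind the grasp point. The pads swing forward as they close: fully open they stand 13 mm farther back than shut.
Start: joints at [1.229, 0.241, 0.005, 1.335, 0, 1.571], TCP at [0.168, 0.471, 0.197] pointing down, gripper open.
Joint ranges: [-2.72, 2.72], [-1.05, 1.87], [-1.09, 1.28], [-1.99, 2.15], [-1.42, 1.44], [-3.14, 3.14]. Speed limits (rad/s): [2.79, 2.79, 3.14, 3.14, 3.14, 3.14].

INTERFACE

Orientations are given as a unit quaternion [x, y, z, w].
In Python, from workcell import get_obs, camera, camera_model, job_done, masks_of gives the robot as it stands.
- The arm moves only by the tool jog_arm, never from a script. Its argument "deltas" is a list that holds one entry, the list of rows, each a list of 7 numbers: the shift along the tool's x, y, z in mm, then the turn, a rotation vector about the tool's x, y, z in degrees, then the finger opening in mm, from 0 to 85.4. A call has 1 to 5 rows; each row shifts and turns the pose as measured when the row begins, along the tool's axes as they then stand; what a row does not reach is not made up. A row lasts 1/10 s, in which the tool goes at most 50 mm and 8.59 degrees, less where a joint would pass 70% of its speed; a pose out of reach is approached as far as the arm can. A call with a gripper value outside its range is refused whole. The fingers move at their own pace and stop on an object; the grip force is fixed at half the most. Time passes only in rows, so rows that do not move let the fingers close. It gives the time, the measured TCP pose, the force and the opening at its end, in the units of the state.
- get_obs(): the state, without advancing time (a new reading comes with each control period).
- camera(name): name is "scene" or "top" or "wrist"; returns the picture (480x640x3 uint8, red, green, blue); there is no depth.
- camera_model(name): a dict with "fovy" (degrees; the focal length in pixels is half the picture's height over the tangent of half this angle, whatever the lens; pixels are square), "cx", "cy" (the principal point, pixels), "pose" (4x4, takes a point from camera to world coordinates); the wrist camera has in their place "T_tool_cam" (4x4, takes a point from camera to tool coordinates, whose origin is the TCP and whose axes are the flange's). Camera axes: x right, y down, z forward; pixel columns grow to the right and rows downward; lengths in m; the calibration is good to about 2 mm. A picture is of the moment at which its call begins: read the wrist's pose just before it. camera_model takes no time and is no camera call.
- job_done(): hands the job in, once; it reports no verdict.
Trained networks look in the newest picture that a camera, given by its name, has taken for a name from the list of things; names that differ only in an ending like _2 or _b are one class to them, and where a whole thing is asked for, a point or a joint stands for the part that bears it (a point fixed in the world has none). Each returns a list of dicts, best first, with "conf" (0 to 1); they miss things now and then, are a little off and sometimes report something else, mostly with a low value. They report only what shows in the picture. A call takes as long as a camera call. They do not tell look-alikes from the thing itself.
- masks_of(target, camera): "pixels" (480x640 bool, what is visible of it) and "at" ([column, row] in pixels, amid what is visible of it).
The state is a dict: "clock": time; "joint_pos": joint angles; "joint_vel": joint speeds; "tau": joint torques, N m; "eef_pos": TCP position; "tool_rot": TCP orientation; "ft_force": force on the tool from outside, world axes, zero at the start; "ft_torque": the same for the moment, N m; "grip_width": finger opening in m.
Only numpy, scipy, OpenCV 4.12 (cv2) and the standard library are available. Lean on these libraries where they do the work, as an engineer would, in place of code of your own. Each camera call takes 0.05 s, during which the arm holds its last target. There are 200 camera calls.

TASK

Take the U-shaped metal guard off the hinge block and hang it over the level tube bar of the frame, one leg on each side, and let go of it. Then take the hinge leaf with the short knuckle (its upright rib is there to grip), bring its knuckle down between the block's two knuckles so that the holes line up, the leaf level and pointing away from the block on the side opposite the screwed-on plate, and keep holding it there for the pin: the program finishes while the gripper still holds the leaf. Leave everything else on the table where it is.

Things in the scene. Friction and masses are not known exactly. Their poses are not given: they have to be found in the camera images.
- hinge_block: fixed hinge block on a black base plate 130 x 130 x 12 mm; origin under the base's middle, z up, y along the hinge. Aluminium block 24 (x) x 84 (y) mm, up to 62 mm; on it two steel knuckles (tubes along y, 24 mm thick, hole 10, each 20 long) with a 36 mm gap between. A thin screwed-on steel plate is on its +x face (17 mm out); the loose leaf belongs on the -x side, towards the robot
- hinge_axis (a point): hinge point: on the axis of the block's knuckle holes, midway between them, 85 mm above the table; axes as the block's. Under it in the gap a fixed V seat (two 45 degree faces, edges 16 mm out in x, reaching up to 5 mm below the axis) on which a 24 mm barrel rests exactly on the axis: a light push down seats it
- guard: loose U-shaped guard of 4 mm aluminium sheet, 160 g: top 42 (x) x 60 (y) mm, at each x edge a leg 46 mm long, 60 wide; 34 mm between the legs. Origin under the middle of the top sheet (top face 4 mm above it), z up, x across the legs. Starts straddling the hinge, resting on the two knuckles, with the block's yaw; grip it across the legs' outer faces (42 mm)
- frame: fixed frame: level steel tube bar, diameter 18 mm, 240 mm long between two posts of equal diameter, on black feet 120 mm long in x. Origin on the table under the middle of the bar, y along the bar, x across it; its place and yaw vary
- bar_mid (a point): middle of the bar, on its centre line, 190 mm above the table; y along the bar, x across it, z up. A hung guard rests with its origin 9 mm above this height
- leaf: loose steel leaf to fit, 300 g, with the SHORT knuckle (tube along y, 30 mm long, 24 thick). Origin at the knuckle's centre, z up. In -x a 30 mm wide neck to x = -22, then a plate 44 wide to x = -95 mm, z 0 to 8 mm, with a 12 mm lip down at its end. Rib on the plate: 12 mm thick (y), x -80 to -34, z 8 to 44 mm. Starts level on the table, origin 12 mm up. Fitted, its axes match hinge_axis's
- leaf_knuckle (a point): centre of the leaf's knuckle hole (the leaf's origin); y along the hole
- leaf_rib (a point): point in the leaf's rib, 57 mm from the knuckle in -x and 30 mm above the knuckle's centre, 14 mm below the rib's top; the rib is gripped across y, 12 mm thick
- wide_leaf: a second loose steel leaf of the same shape that does not fit: knuckle 50 mm long, plate 64 mm wide; origin and axes as the leaf's. Leave it. The two leaves may lie in either place
- pin: loose steel T-handled hinge pin, 9 mm thick, 100 mm long, lying on the table along its x axis, T at its origin. Leave it
- wrench: loose steel spanner lying on the table. Leave it
- beaker: glass beaker 80 mm high, 64 mm wide. Leave it
- sample_jar: sample jar 70 mm high, 52 mm wide. Leave it
- collar: steel collar 48 mm wide, 22 mm high, lying flat. Leave it
- screwdriver: screwdriver lying on the table. Leave it
Not all that is in view belongs to the job. What is shaped like the leaf but blue or pink is not meant. What is shaped like the guard but orange is not meant.

How it is judged:
On the way:
1. the guard hangs over the bar, a leg on each side, let go and still (x of guard in the frame of bar_mid between -0.016 and 0.016 m and y of guard in the frame of bar_mid between -0.1 and 0.1 m and z of guard in the frame of bar_mid between -0.004 and 0.022 m and angle between guard's own z axis and vertical below 0.6 rad and contact force between guard and frame above 0.3 N and contact force between guard and the fingers below 0.1 N and linear speed of guard below 0.05 m/s), for 0.2 s.
At the end, for the whole second after the job is handed in: Guard released, at rest over the bar (16 mm across, 100 mm along, tilt under 0.6 rad). Gripper still holds the leaf (over 3 N), at rest: knuckle within 3 mm of the hinge axis across and in height, 5 mm along, holes parallel within 0.08 rad, leaf level within 0.17 rad, rib on the -x side (all of step 1 and x of leaf_knuckle in the frame of hinge_axis between -0.003 and 0.003 m and y of leaf_knuckle in the frame of hinge_axis between -0.005 and 0.005 m and z of leaf_knuckle in the frame of hinge_axis between -0.003 and 0.003 m and angle between the y axis of leaf_knuckle and the y axis of hinge_axis, either way round below 0.08 rad and angle between leaf's own z axis and vertical below 0.17 rad and contact force between leaf and the fingers above 3 N and x of leaf_rib in the frame of hinge_axis below -0.04 m and linear speed of leaf below 0.02 m/s); the arm keeps its last pose, push and grip.
It fails at once if another thing on the table (other leaf, pin, spanner, beaker, jar, collar or screwdriver) is moved more than 30 mm (distance of any of wide_leaf, pin, wrench, beaker, sample_jar, collar, screwdriver from where it was at the start of the episode above 0.03 m).
It also fails if it takes over 54 s, if anything falls off the work surface, if the arm or the gripper's body presses on something with over 40 N, if the wrist force passes 120 N, or if a joint passes its speed limit or range.

## Working session

There is one attempt and no reset: what is moved stays moved. The work goes in short steps, Python scripts to look and compute and a tool call to move; the robot and the scene stay as the last step left them, time stands still between calls to the robot, and variables do not carry over. Pictures are saved under pics/ and viewed, about 8 in all and at most 12, crops included, and the job is handed in when it is done.

Besides the shell and the picture viewer there is one more tool, called after "Request:" by a JSON object that holds its "api" and its "payload". jog_arm: Moves the arm, as the interface text tells. Its arguments: {"type":"object","properties":{"deltas":{"type":"array"}},"required":["deltas"]}

```bash
mkdir -p pics; ls; python3 - <<'E'
from workcell import *
import cv2,numpy as np
o=get_obs();print(o['clock'],o['eef_pos'],o['tool_rot'],o['grip_width'])
for n in ("scene","top"):
    im=camera(n);cv2.imwrite(f"pics/{n}0.png",im[:,:,::-1]);m=camera_model(n);print(n,m['fovy'],m['cx'],m['cy'],np.round(m['pose'],3).tolist())
m=camera_model('wrist');print(m)
E
```

```text
pics
0.0 [0.16734972 0.47043079 0.19612606] [ 1.70070771e-01  9.85431321e-01 -1.00844030e-03 -1.68191864e-04] 0.08519739714086569
scene 49.933773547653274 322.2622781786634 235.64375888898937 [[0.566, 0.661, -0.493, 1.023], [0.825, -0.459, 0.331, -0.394], [-0.007, -0.594, -0.805, 0.96], [0.0, 0.0, 0.0, 1.0]]
top 55.24663459516142 321.88459405766787 243.0012032148244 [[-0.016, -0.997, 0.074, 0.443], [-1.0, 0.017, 0.009, -0.053], [-0.01, -0.074, -0.997, 1.279], [0.0, 0.0, 0.0, 1.0]]
{'fovy': 66.91323625485958, 'cx': 311.15859147996696, 'cy': 240.2729413381492, 'T_tool_cam': array([[-3.13617837e-04, -9.55242801e-01, -2.95822739e-01,
         7.55735767e-02],
       [ 9.99999941e-01, -3.41848702e-04,  4.37109522e-05,
        -3.76423941e-04],
       [-1.42881192e-04, -2.95822708e-01,  9.55242851e-01,
        -1.76164378e-01],
       [ 0.00000000e+00,  0.00000000e+00,  0.00000000e+00,
         1.00000000e+00]])}
```

View pics/scene0.png

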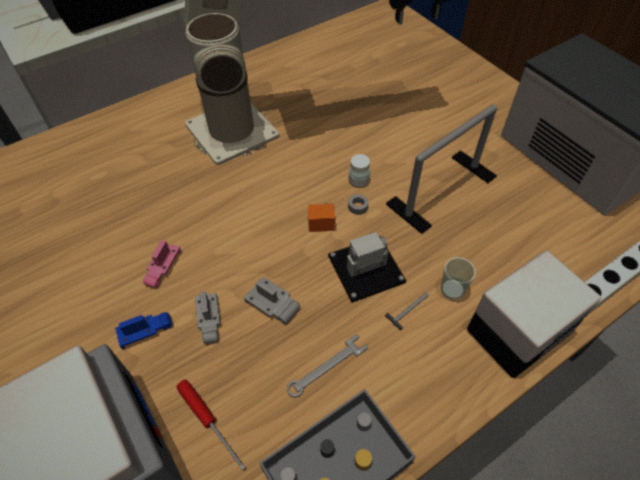

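View pics/top0.png

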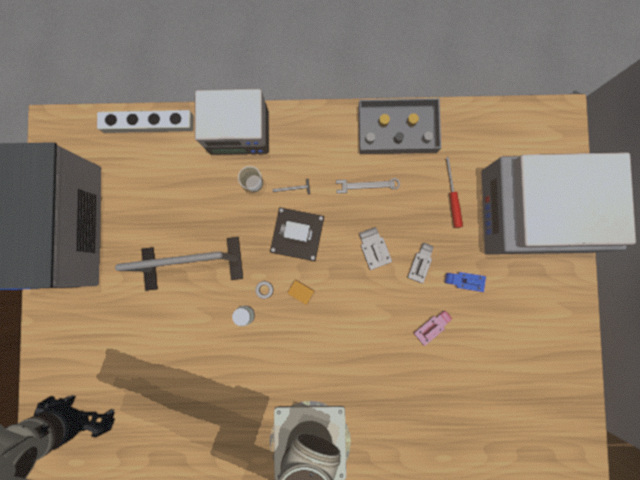

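The two grey leaf-shaped things are at top (375,248), which has the wider plate and knuckle, and top (420,262), which is narrower. The narrow one fits the short-knuckle leaf. The blue (467,282) and pink (433,327) ones and the orange guard (300,292) are decoys. Next I fit models to the masks and confirm the leaf in a crop.

```bash
cat > h.py <<'E'
from workcell import *
import cv2,numpy as np
from scipy.spatial.transform import Rotation as R
from scipy.optimize import minimize
def cam(n,o=None):
    m=camera_model(n); f=240/np.tan(np.radians(m['fovy']/2))
    if n=='wrist':
        T=np.eye(4);T[:3,:3]=R.from_quat(o['tool_rot']).as_matrix();T[:3,3]=o['eef_pos'];P=T@m['T_tool_cam']
    else: P=m['pose']
    return np.linalg.inv(P),f,m['cx'],m['cy']
def proj(c,p):
    q=np.atleast_2d(p)@c[0][:3,:3].T+c[0][:3,3]
    return q[:,:2]/q[:,2:]*c[1]+[c[2],c[3]]
def box(a):
    x0,x1,y0,y1,z0,z1=a
    return np.array([[x,y,z] for x in(x0,x1) for y in(y0,y1) for z in(z0,z1)])/1000
def tube(y0,y1,r=12,z=0,x=0):
    a=np.arange(0,2*np.pi,.4);return np.array([[x+r*np.cos(t),y,z+r*np.sin(t)] for t in a for y in(y0,y1)])/1000
def leafm(k,w): return [tube(-k/2,k/2),box((-22,0,-k/2,k/2,0,8)),box((-95,-22,-w/2,w/2,0,8)),box((-95,-87,-w/2,w/2,-12,8)),box((-80,-34,-6,6,8,44))]
LEAF=leafm(30,44);WIDE=leafm(50,64)
GUARD=[box((-21,21,-30,30,0,4)),box((-21,-17,-30,30,-46,4)),box((17,21,-30,30,-46,4))]
BLOCK=[box((-65,65,-65,65,0,12)),box((-12,17,-42,42,12,62)),tube(-38,-18,z=85),tube(18,38,z=85),box((-12,12,-38,-18,62,85)),box((-12,12,18,38,62,85))]
FRAME=[tube(-120,120,9,190),box((-60,60,-135,-105,0,8)),box((-60,60,105,135,0,8)),box((-9,9,-129,-111,0,195)),box((-9,9,111,129,0,195))]
def world(parts,x,y,yaw,z): 
    M=R.from_euler('z',yaw).as_matrix();return [p@M.T+[x,y,z] for p in parts]
S=4
def render(c,parts):
    im=np.zeros((480*2,640*2),np.uint8)
    for p in parts:
        h=cv2.convexHull(np.round((proj(c,p)*2+.5)*16).astype(np.int32)); cv2.fillConvexPoly(im,h,255,cv2.LINE_AA,4)
    return cv2.resize(im,(640,480),interpolation=cv2.INTER_AREA)/255.
def fit(views,parts,x0,z):
    def cost(v):
        s=0
        for c,m in views:
            r=render(c,world(parts,v[0],v[1],v[2],z));s+=1-np.minimum(r,m).sum()/np.maximum(r,m).sum()
        return s/len(views)
    best=None
    for d in (.02,.006):
        s=np.array([x0]+[np.array(x0)+e for e in np.diag([d,d,d*10])])
        b=minimize(cost,x0,method='Nelder-Mead',options=dict(initial_simplex=s,xatol=1e-5,fatol=1e-5,maxiter=300));x0=b.x
    return b.x,b.fun
def unproj(c,uv,z):
    P=np.linalg.inv(c[0]);d=P[:3,:3]@[(uv[0]-c[2])/c[1],(uv[1]-c[3])/c[1],1];return P[:3,3]+d*(z-P[2,3])/d[2]
def plan(target,yaw,n,rotfull=None):
    """tool-down target TCP, yaw of tool x axis; prints n equal steps"""
    o=get_obs();Rc=R.from_quat(o['tool_rot']);Rt=rotfull or R.from_euler('z',yaw)*R.from_euler('x',np.pi)
    d=Rc.inv().apply(np.array(target)-o['eef_pos'])*1000;r=np.degrees((Rc.inv()*Rt).as_rotvec())
    print('total tool shift mm',np.round(d,1),'turn deg',np.round(r,2))
    p=np.array(o['eef_pos']);rv=(Rc.inv()*Rt).as_rotvec()
    for i in range(n):
        Ri=Rc*R.from_rotvec(rv*i/n);print(np.round(Ri.inv().apply((np.array(target)-p)/n)*1000,1).tolist(),np.round(r/n,2).tolist())
E
python3 - <<'E'
from h import *
C={n:cam(n) for n in('scene','top')}
ims={n:camera(n) for n in C}
M={}
for t in('leaf','wide_leaf','guard','hinge_block','frame'):
    for n in C:
        r=masks_of(t,n);M[t,n]=r
        for k in r[:6]: print(t,n,round(k['conf'],2),np.round(k['at']),k['pixels'].sum())
import pickle;pickle.dump(M,open('m.pkl','wb'))
print('approx leaf',unproj(C['top'],(420,262),.02),'block',unproj(C['top'],(298,233),.01),'frame',unproj(C['top'],(192,265),.0))
a=cv2.resize(ims['top'][200:330,330:490],(0,0),fx=4,fy=4,interpolation=cv2.INTER_CUBIC)
b=cv2.resize(ims['scene'][250:370,100:320],(0,0),fx=2.9,fy=2.9,interpolation=cv2.INTER_CUBIC)[:,:640]
cv2.imwrite('pics/crop.png',np.vstack([a[:260*2],])[:,:,::-1])
E
```

```text
leaf scene 0.87 [159. 263.] 830
leaf scene 0.56 [208. 314.] 986
leaf top 0.7 [434. 326.] 610
leaf top 0.66 [420. 263.] 589
leaf top 0.56 [468. 282.] 597
wide_leaf scene 0.96 [271. 299.] 1376
guard scene 0.86 [368. 248.] 863
guard scene 0.77 [320. 218.] 707
guard top 0.73 [300. 291.] 326
guard top 0.56 [294. 231.] 439
hinge_block scene 0.55 [207. 317.] 946
hinge_block top 0.82 [297. 242.] 1759
frame scene 0.66 [452. 158.] 2800
frame scene 0.28 [361. 171.] 600
frame top 0.56 [175. 261.] 1869
approx leaf [ 0.47954002 -0.3091709   0.02      ] block [0.56585594 0.02461592 0.01      ] frame [0.48201127 0.32262202 0.        ]
```

View pics/crop.png

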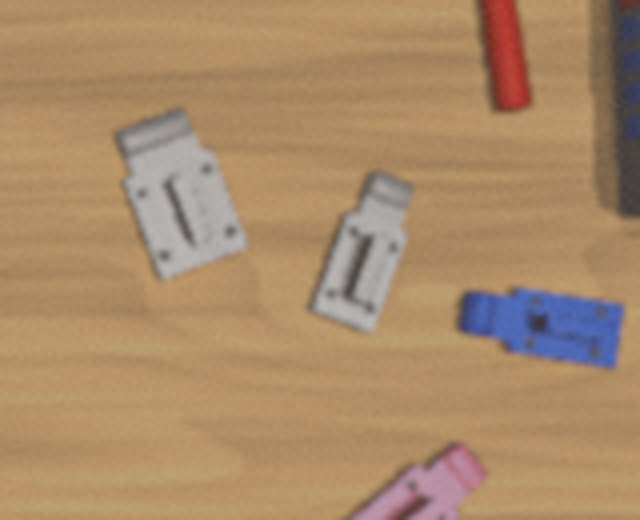

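The crop shows the wide leaf at crop (180,195). The narrow grey leaf with the short knuckle is at crop (362,250), i.e. top (420,262), and that is the one to take.

```bash
python3 - <<'E'
from h import *
import pickle;M=pickle.load(open('m.pkl','rb'))
C={n:cam(n) for n in('scene','top')}
def pick(t,n,at): 
    return min(M[t,n],key=lambda k:np.hypot(*(np.array(k['at'])-at)))['pixels'].astype(float)
def run(nm,vs,parts,x0,z):
    for sub in (vs,)+tuple([v] for v in vs if len(vs)>1):
        x,f=fit([(C[n],pick(t,n,at)) for t,n,at in sub],parts,x0,z);print(nm,[v[1] for v in sub],np.round(x,4),round(f,3))
run('leaf',[('leaf','top',(420,262)),('leaf','scene',(208,314))],LEAF,[.51,-.31,-.3],.012)
run('block',[('hinge_block','top',(297,242))],BLOCK,[.566,.025,-.1],0)
run('guard',[('guard','top',(294,231)),('guard','scene',(368,248))],GUARD,[.566,.025,-.1],.097)
run('frame',[('frame','top',(175,261)),('frame','scene',(452,158))],FRAME,[.482,.30,-.05],0)
run('oguard',[('guard','top',(300,291)),('guard','scene',(320,218))],GUARD,[.43,.02,.5],.046)
E
```

```text
leaf ['top', 'scene'] [ 0.5199 -0.3287 -0.3666] 0.094
leaf ['top'] [ 0.5185 -0.3273 -0.3472] 0.088
leaf ['scene'] [ 0.5213 -0.3291 -0.3723] 0.081
block ['top'] [ 0.5627  0.0296 -0.2198] 0.223
guard ['top', 'scene'] [ 0.5628  0.0246 -0.2208] 0.111
guard ['top'] [ 0.5613  0.0241 -0.2655] 0.063
guard ['scene'] [ 0.5649  0.025  -0.2247] 0.097
frame ['top', 'scene'] [0.487  0.3227 0.1035] 0.148
frame ['top'] [0.486  0.3227 0.101 ] 0.127
frame ['scene'] [0.4883 0.3224 0.1097] 0.147
oguard ['top', 'scene'] [ 0.4047  0.0188 -0.5545] 0.136
oguard ['top'] [ 0.4029  0.0188 -0.4931] 0.186
oguard ['scene'] [0.4142 0.014  0.6577] 0.275
```

```bash
python3 - <<'E'
from h import *
plan([.38,.10,.24],np.radians(105),10)
E
```

```text
total tool shift mm [-324.5 -278.4  -43. ] turn deg [ 1.000e-02 -0.000e+00  5.542e+01]
[-32.5, -27.8, -4.3] [0.0, -0.0, 5.54]
[-35.0, -24.6, -4.3] [0.0, -0.0, 5.54]
[-37.2, -21.1, -4.3] [0.0, -0.0, 5.54]
[-39.1, -17.4, -4.3] [0.0, -0.0, 5.54]
[-40.6, -13.5, -4.3] [0.0, -0.0, 5.54]
[-41.7, -9.6, -4.3] [0.0, -0.0, 5.54]
[-42.4, -5.5, -4.3] [0.0, -0.0, 5.54]
[-42.7, -1.4, -4.3] [0.0, -0.0, 5.54]
[-42.7, 2.8, -4.3] [0.0, -0.0, 5.54]
[-42.2, 6.9, -4.3] [0.0, -0.0, 5.54]
```

Request:
{"api": "jog_arm", "payload": {"deltas": [[[-32,-28,-8,0,0,5.5,85],[-35,-25,-8,0,0,5.5,85],[-37,-21,-6,0,0,5.5,85],[-39,-17,-4,0,0,5.5,85],[-41,-13,-4,0,0,5.5,85]]]}}

```text
clock: 1.2
eef_pos: [0.2745, 0.2841, 0.2265]
tool_rot: [0.403, 0.915, 0.0, 0.0]
ft_force: [0.8, -0.7, -0.4]
grip_width: 0.0848
```

Request:
{"api": "jog_arm", "payload": {"deltas": [[[-42,-10,-4,0,0,5.5,85],[-42,-6,-4,0,0,5.5,85],[-43,-1,-4,0,0,5.5,85],[-43,3,-4,0,0,5.5,85],[-42,7,-4,0,0,5.5,85]]]}}

```text
clock: 1.7
eef_pos: [0.3821, 0.0893, 0.2489]
tool_rot: [0.616, 0.788, 0.003, 0.001]
ft_force: [0.9, 0.6, 0.1]
grip_width: 0.0852
```

```bash
python3 - <<'E'
from h import *
plan([.562,.025,.20],np.radians(78),5)
E
```

```text
total tool shift mm [-105.8  158.8   49.8] turn deg [ 0.34 -0.17 25.94]
[-21.2, 31.8, 10.0] [0.07, -0.03, 5.19]
[-18.2, 33.6, 9.9] [0.07, -0.03, 5.19]
[-15.1, 35.1, 9.9] [0.07, -0.03, 5.19]
[-11.8, 36.3, 9.9] [0.07, -0.03, 5.19]
[-8.5, 37.2, 9.8] [0.07, -0.03, 5.19]
```

Request:
{"api": "jog_arm", "payload": {"deltas": [[[-21,32,8,0,0,5.2,85],[-18,34,8,0,0,5.2,85],[-15,35,8,0,0,5.2,85],[-12,36,8,0,0,5.2,85],[-8,37,8,0.3,-0.2,5.2,85]]]}}

```text
clock: 2.2
eef_pos: [0.5679, 0.0159, 0.2136]
tool_rot: [0.786, 0.618, 0.004, 0.002]
ft_force: [0.2, 0.8, 0.6]
grip_width: 0.0854
```

Request:
{"api": "jog_arm", "payload": {"deltas": [[[0,0,0,0,0,0,85],[0,0,0,0,0,0,85]]]}}

```text
clock: 2.4
eef_pos: [0.5706, 0.0138, 0.2089]
tool_rot: [0.787, 0.617, 0.002, 0.001]
ft_force: [0.1, -0.7, -0.2]
grip_width: 0.085
```

```bash
python3 - <<'E'
from h import *
o=get_obs();im=camera('wrist');c=cam('wrist',o)
print(o['eef_pos'],o['tool_rot'],o['joint_pos'])
import pickle
ms={t:masks_of(t,'wrist') for t in('guard','hinge_block')}
for t in ms:
    for k in ms[t]: print(t,k['conf'],k['at'],k['pixels'].sum())
for k in ms['guard'][:2]:
    print(fit([(c,k['pixels'].astype(float))],GUARD,[.5628,.0246,-.2],.097))
v=im.copy()
for q in world(GUARD+BLOCK[:1],.5628,.0246,-.2,0):pass
cv2.imwrite('pics/w1.png',v[:,:,::-1])
E
```

```text
[0.57058945 0.01378133 0.20888189] [7.87347746e-01 6.16506237e-01 1.76770683e-03 6.79646507e-04] [2.35421653e-02 3.75850295e-01 2.23513775e-01 1.41481307e+00
 1.02380833e-03 1.83653871e+00]
guard 0.64 [150.8, 245.8] 3475
guard 0.61 [301.1, 214.4] 3924
hinge_block 0.68 [303.4, 174.8] 11873
hinge_block 0.17 [301.2, 215.4] 3862
(array([ 0.5628,  0.0246, -0.2   ]), np.float64(1.0))
(array([ 0.56479922,  0.02368344, -0.21989121]), np.float64(0.03999456799683343))
```

View pics/w1.png

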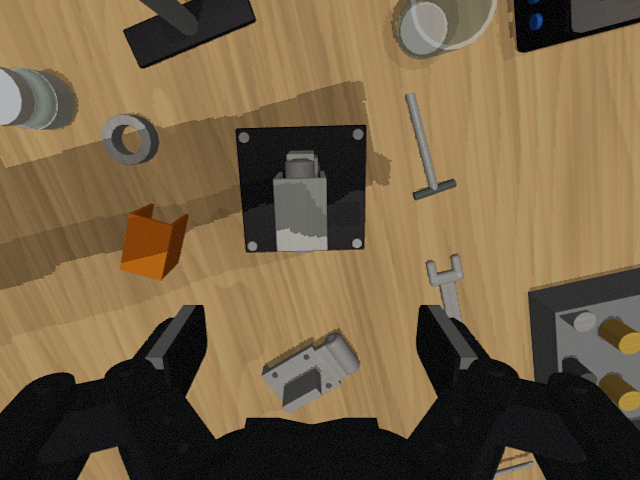

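The wrist view shows the guard (300,215) on the block, with the orange decoy off to the side at (152,240). The fit gives guard (0.565, 0.024), yaw −0.22.

```bash
python3 - <<'E'
from h import *
plan([.5648,.0237,.058],np.radians(77.4),5)
E
```

```text
total tool shift mm [  7.4  -7.7 152.1] turn deg [ 0.28 -0.13 -1.21]
[1.5, -1.5, 30.4] [0.06, -0.03, -0.24]
[1.5, -1.5, 30.4] [0.06, -0.03, -0.24]
[1.5, -1.5, 30.4] [0.06, -0.03, -0.24]
[1.5, -1.4, 30.4] [0.06, -0.03, -0.24]
[1.6, -1.4, 30.4] [0.06, -0.03, -0.24]
```

Request:
{"api": "jog_arm", "payload": {"deltas": [[[4,-4,30,0.3,-0.1,-1.2,85],[4,-4,30,0,0,0,85],[0,0,30,0,0,0,85],[0,0,30,0,0,0,85],[0,0,10,0,0,0,85]]]}}

```text
clock: 3.05
eef_pos: [0.5646, 0.0281, 0.0869]
tool_rot: [0.778, 0.628, 0.007, 0.005]
ft_force: [-0.6, -0.4, -0.2]
grip_width: 0.0851
```

Request:
{"api": "jog_arm", "payload": {"deltas": [[[0,0,10,0,0,0,85],[0,0,0,0,0,0,85]]]}}

```text
clock: 3.25
eef_pos: [0.5638, 0.029, 0.0777]
tool_rot: [0.777, 0.629, 0.008, 0.005]
ft_force: [0.6, 0.0, -0.7]
grip_width: 0.0848
```

```bash
python3 - <<'E'
from h import *
plan([.5648,.0237,.058],np.radians(77.4),1)
E
```

```text
total tool shift mm [-5.1  1.8 19.7] turn deg [ 0.99 -0.33  0.56]
[-5.1, 1.8, 19.7] [0.99, -0.33, 0.56]
```

Request:
{"api": "jog_arm", "payload": {"deltas": [[[-5,2,12,1,-0.3,0.5,85],[0,0,8,0,0,0,85],[0,0,2,0,0,0,85]]]}}

```text
clock: 3.55
eef_pos: [0.5683, 0.0235, 0.0583]
tool_rot: [0.78, 0.625, 0.003, 0.002]
ft_force: [0.1, -0.2, -0.7]
grip_width: 0.0851
```

```bash
python3 - <<'E'
from h import *
plan([.5648,.0237,.058],np.radians(77.4),1)
E
```

```text
total tool shift mm [-0.5 -3.4  0.3] turn deg [ 0.34 -0.12  0.03]
[-0.5, -3.4, 0.3] [0.34, -0.12, 0.03]
```

Request:
{"api": "jog_arm", "payload": {"deltas": [[[0,-3,0,0,0,0,60],[0,0,0,0,0,0,30],[0,0,0,0,0,0,30],[0,0,0,0,0,0,30],[0,0,0,0,0,0,30]]]}}

```text
clock: 4.05
eef_pos: [0.5659, 0.0239, 0.0589]
tool_rot: [0.78, 0.625, 0.003, 0.002]
ft_force: [0.8, -0.1, -1.0]
grip_width: 0.0396
```

Request:
{"api": "jog_arm", "payload": {"deltas": [[[0,0,-5,0,0,0,30],[0,0,-30,0,0,0,30],[0,0,-40,0,0,0,30],[0,0,-45,0,0,0,30],[0,0,-45,0,0,0,30]]]}}

```text
clock: 4.55
eef_pos: [0.559, 0.0234, 0.2201]
tool_rot: [0.78, 0.625, -0.005, -0.003]
ft_force: [1.8, -0.1, -1.9]
grip_width: 0.0398
```

```bash
python3 - <<'E'
from h import *
o=get_obs();im=camera('wrist');c=cam('wrist',o)
ms=masks_of('hinge_block','wrist')
for k in ms: print(k['conf'],k['at'],k['pixels'].sum())
C={n:cam(n) for n in('scene','top')}
# base plate quad by dark pixels from wrist and top
cv2.imwrite('pics/w2.png',im[:,:,::-1])
t=camera('top');cv2.imwrite('pics/t2.png',t[:,:,::-1]);t=camera('scene');cv2.imwrite('pics/s2.png',t[:,:,::-1])
np.save('o2.npy',np.r_[o['eef_pos'],o['tool_rot']])
plan([.487,.3227,.235],np.radians(95.9),7)
E
```

```text
0.78 [321.3, 188.0] 13348
total tool shift mm [ 275.9 -137.3  -14.4] turn deg [ -0.39   0.05 -18.5 ]
[39.4, -19.6, -2.1] [-0.06, 0.01, -2.64]
[40.3, -17.8, -2.1] [-0.06, 0.01, -2.64]
[41.1, -15.9, -2.1] [-0.06, 0.01, -2.64]
[41.7, -14.0, -2.1] [-0.06, 0.01, -2.64]
[42.3, -12.0, -2.1] [-0.06, 0.01, -2.64]
[42.9, -10.1, -2.1] [-0.06, 0.01, -2.64]
[43.3, -8.1, -2.1] [-0.06, 0.01, -2.64]
```

View pics/w2.png

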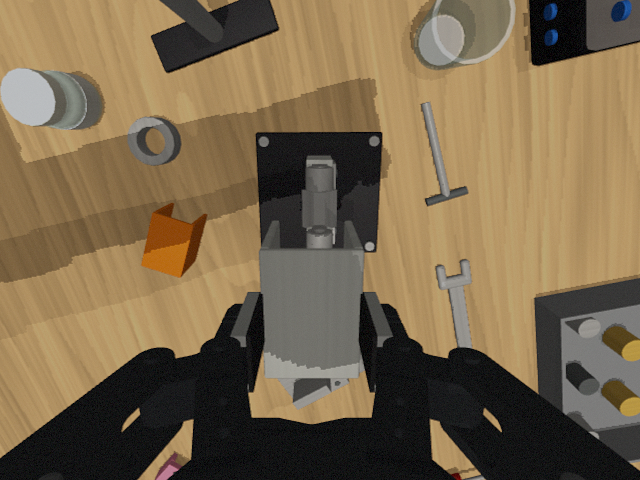

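The guard is in the grip, with its top at (312,312) in the wrist view, and the hinge is uncovered at (320,200). Next I carry it to the bar.

Request:
{"api": "jog_arm", "payload": {"deltas": [[[37,-19,-5,0,0,-2.6,30],[40,-18,-4,0,0,-2.6,30],[41,-16,-2,0,0,-2.6,30],[42,-14,-2,0,0,-2.6,30],[42,-12,-2,0,0,-2.6,30]]]}}

```text
clock: 5.25
eef_pos: [0.5029, 0.2328, 0.2244]
tool_rot: [0.706, 0.708, -0.012, -0.006]
ft_force: [0.9, 0.9, -0.8]
grip_width: 0.04
```

```bash
python3 - <<'E'
from h import *
plan([.487,.3227,.235],np.radians(95.9),2)
from h import *
# base plate fit from saved wrist pic: dark pixels, straight edges
q=np.load('o2.npy');c=cam('wrist',dict(eef_pos=q[:3],tool_rot=q[3:]))
im=cv2.imread('pics/w2.png');m=((im.max(2)<60)).astype(np.uint8);m[250:]=0;m[:,:235]=0;m[:,400:]=0;m[:110]=0
m=cv2.morphologyEx(m,cv2.MORPH_CLOSE,np.ones((25,25)))
h=cv2.findContours(m,cv2.RETR_EXTERNAL,cv2.CHAIN_APPROX_NONE)[0];h=max(h,key=cv2.contourArea)
print(cv2.boundingRect(h))
# edges via subpixel gradients rowwise
g=cv2.GaussianBlur(im,(3,3),0).max(2).astype(float)
def edge(prof,rng): 
    d=np.abs(np.diff(prof[rng[0]:rng[1]]));i=d.argmax();return rng[0]+i+.5
L=[(edge(g[r],(245,272)),r) for r in range(150,240,5)];Rr=[(edge(g[r],(370,392)),r) for r in range(150,240,5)]
T=[(cc,edge(g[:,cc],(122,145))) for cc in range(275,365,5)]
def line(p): return cv2.fitLine(np.array(p,np.float32),cv2.DIST_HUBER,0,.01,.01).ravel()
l,r,t=map(line,(L,Rr,T));
W=lambda ln,s: unproj(c,(ln[2]+s*ln[0],ln[3]+s*ln[1]),.012)
for n,ln in zip('lrt',(l,r,t)):
    a,b=W(ln,-40),W(ln,40);print(n,np.round(a,4),np.round(b,4),'ang',np.degrees(np.arctan2(b[1]-a[1],b[0]-a[0])))
E
```

```text
total tool shift mm [ 89.8 -16.  -10.9] turn deg [-1.48  0.37 -5.8 ]
[44.9, -8.0, -5.5] [-0.74, 0.18, -2.9]
[45.3, -5.6, -5.4] [-0.74, 0.18, -2.9]
(256, 132, 126, 118)
l [0.5139 0.095  0.012 ] [0.4962 0.0125 0.012 ] ang -102.1434871039288
r [ 0.6193 -0.0251  0.012 ] [0.6379 0.0582 0.012 ] ang 77.36721588436424
t [0.5327 0.1019 0.012 ] [0.6118 0.0842 0.012 ] ang -12.609293925668233
```

Request:
{"api": "jog_arm", "payload": {"deltas": [[[45,-8,-6,-1,0.2,-2.9,30],[44,-6,-6,-0.5,0,-2.9,30],[0,0,0,0,0,0,30],[0,0,0,0,0,0,30]]]}}

```text
clock: 5.65
eef_pos: [0.4785, 0.3282, 0.2259]
tool_rot: [0.665, 0.747, -0.009, -0.002]
ft_force: [0.5, 0.4, -2.9]
grip_width: 0.0395
```

```bash
python3 - <<'E'
from h import *
plan([.487,.3227,.235],np.radians(95.9),1)
c=cam('scene');t=camera('scene');tp=camera('top')
a=t[80:240,370:530];b=tp[200:320,100:260]
cv2.imwrite('pics/s3.png',np.vstack([cv2.resize(a,(480,480),interpolation=2)[:300],cv2.resize(b,(480,360),interpolation=2)[:300]])[:,:,::-1])
E
```

```text
total tool shift mm [-6.5  7.7 -9.2] turn deg [-0.9   0.57  0.8 ]
[-6.5, 7.7, -9.2] [-0.9, 0.57, 0.8]
```

View pics/s3.png

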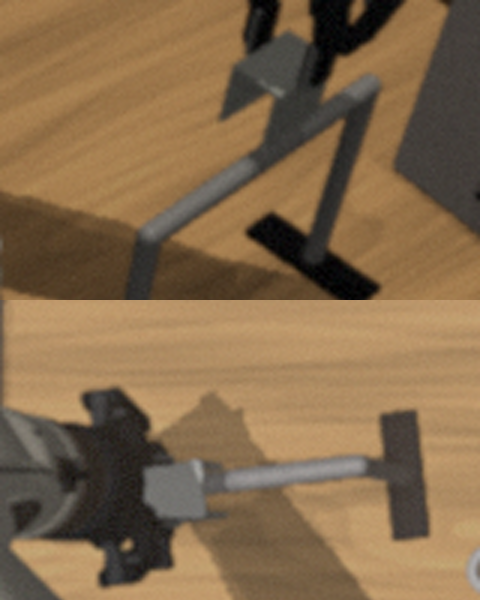

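The guard is above the bar, legs along it, about 8 mm too near the robot. I correct that and then lower.

Request:
{"api": "jog_arm", "payload": {"deltas": [[[-4,8,0,-1,0.5,0.8,30],[0,0,0,0,0,0,30],[0,0,0,0,0,0,30]]]}}

```text
clock: 6.05
eef_pos: [0.489, 0.3199, 0.2249]
tool_rot: [0.673, 0.739, -0.0, 0.001]
ft_force: [0.1, -0.3, -2.5]
grip_width: 0.0397
```

```bash
python3 - <<'E'
from h import *
plan([.487,.3227,.162],np.radians(95.9),1)
E
```

```text
total tool shift mm [ 3.1 -1.8 62.8] turn deg [ 0.07  0.1  -0.53]
[3.1, -1.8, 62.8] [0.07, 0.1, -0.53]
```

Request:
{"api": "jog_arm", "payload": {"deltas": [[[1,-2,15,0,0,0,30],[0,0,15,0,0,0,30],[0,0,14,0,0,0,30],[0,0,10,0,0,0,30],[0,0,5,0,0,0,30]]]}}

```text
clock: 6.55
eef_pos: [0.4905, 0.317, 0.1667]
tool_rot: [0.676, 0.737, 0.003, 0.002]
ft_force: [-0.8, 0.5, -2.2]
grip_width: 0.0403
```

```bash
python3 - <<'E'
from h import *
plan([.487,.3227,.162],np.radians(95.9),1)
E
```

```text
total tool shift mm [ 5.9 -3.   4.7] turn deg [ 0.37 -0.04 -1.  ]
[5.9, -3.0, 4.7] [0.37, -0.04, -1.0]
```

Request:
{"api": "jog_arm", "payload": {"deltas": [[[0,-3,2,0.4,0,-1,30],[0,0,3,0,0,0,30],[0,0,1,0,0,0,30],[0,0,0,0,0,0,30]]]}}

```text
clock: 6.95
eef_pos: [0.4879, 0.3164, 0.1617]
tool_rot: [0.67, 0.743, 0.001, -0.0]
ft_force: [-0.4, 0.4, -1.7]
grip_width: 0.0399
```

Request:
{"api": "jog_arm", "payload": {"deltas": [[[0,0,2,0,0,0,30],[0,0,1,0,0,0,46],[0,0,0,0,0,0,60],[0,0,0,0,0,0,85],[0,0,0,0,0,0,85]]]}}

```text
clock: 7.45
eef_pos: [0.4894, 0.3177, 0.1615]
tool_rot: [0.669, 0.743, 0.004, 0.0]
ft_force: [0.7, 0.2, 0.2]
grip_width: 0.0848
```

Request:
{"api": "jog_arm", "payload": {"deltas": [[[0,0,0,0,0,0,85],[0,0,-15,0,0,0,85],[0,0,-30,0,0,0,85],[0,0,-40,0,0,0,85],[0,0,-40,0,0,0,85]]]}}

```text
clock: 7.95
eef_pos: [0.4853, 0.3149, 0.2818]
tool_rot: [0.669, 0.743, -0.005, -0.002]
ft_force: [0.5, -0.5, 0.3]
grip_width: 0.0848
```

```bash
python3 - <<'E'
from h import *
o=get_obs();print(o['eef_pos'])
cv2.imwrite('pics/s4.png',np.hstack([cv2.resize(camera('scene')[80:240,370:530],(480,480),interpolation=2)[:,:390],cv2.resize(camera('wrist'),(400,300)).repeat(1,0)[[*range(300)]+[0]*180]])[:,:,::-1])
plan([.45,.0,.30],np.radians(80),8)
E
```

```text
[0.48528441 0.3149386  0.28180094]
total tool shift mm [-311.1  -70.7  -13.4] turn deg [ 0.09 -0.15 15.96]
[-38.9, -8.8, -1.7] [0.01, -0.02, 1.99]
[-39.2, -7.5, -1.7] [0.01, -0.02, 1.99]
[-39.4, -6.1, -1.6] [0.01, -0.02, 1.99]
[-39.6, -4.7, -1.6] [0.01, -0.02, 1.99]
[-39.7, -3.4, -1.6] [0.01, -0.02, 1.99]
[-39.8, -2.0, -1.6] [0.01, -0.02, 1.99]
[-39.9, -0.6, -1.6] [0.01, -0.02, 1.99]
[-39.9, 0.8, -1.6] [0.01, -0.02, 1.99]
```

View pics/s4.png

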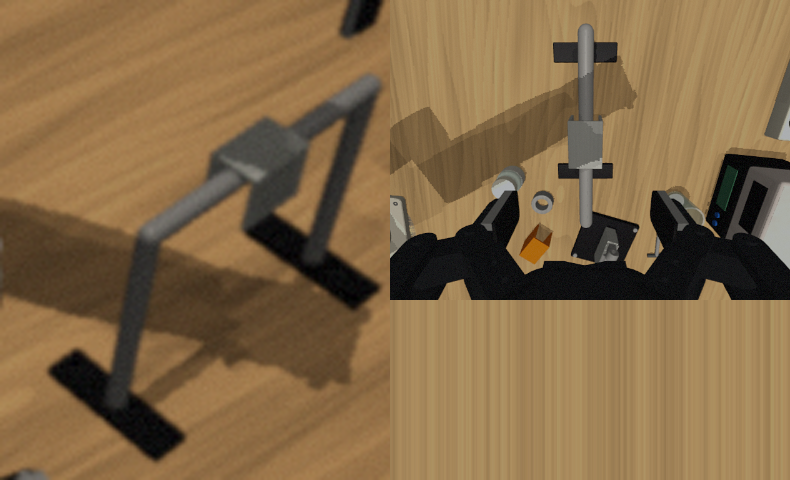

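The guard hangs level over the bar, let go. Next I go above the block in the fitting orientation and measure the hinge.

```bash
python3 - <<'E'
from h import *
plan([.48,.043,.24],np.radians(167.5),10)
E
```

```text
total tool shift mm [-271.5  -36.5   46.8] turn deg [ 1.800e-01 -4.000e-02 -7.154e+01]
[-27.2, -3.7, 4.7] [0.02, -0.0, -7.15]
[-26.5, -7.0, 4.7] [0.02, -0.0, -7.15]
[-25.4, -10.2, 4.7] [0.02, -0.0, -7.15]
[-23.9, -13.3, 4.7] [0.02, -0.0, -7.15]
[-22.1, -16.2, 4.7] [0.02, -0.0, -7.15]
[-19.9, -18.8, 4.7] [0.02, -0.0, -7.15]
[-17.4, -21.2, 4.7] [0.02, -0.0, -7.15]
[-14.6, -23.2, 4.7] [0.02, -0.0, -7.15]
[-11.6, -24.8, 4.7] [0.02, -0.0, -7.15]
[-8.4, -26.1, 4.7] [0.02, -0.0, -7.15]
```

Request:
{"api": "jog_arm", "payload": {"deltas": [[[-27,-4,0,0,0,-7.2,85],[-27,-7,0,0,0,-7.2,85],[-26,-10,0,0,0,-7.2,85],[-24,-13,0,0,0,-7.2,85],[-22,-16,0,0,0,-7.2,85]]]}}

```text
clock: 8.55
eef_pos: [0.4868, 0.1791, 0.2852]
tool_rot: [0.393, 0.92, 0.003, 0.001]
ft_force: [0.3, -0.7, 1.1]
grip_width: 0.0852
```

Request:
{"api": "jog_arm", "payload": {"deltas": [[[-20,-19,6,0,0,-7.2,85],[-18,-21,10,0,0,-7.2,85],[-15,-23,10,0,0,-7.2,85],[-12,-25,10,0,0,-7.2,85],[-8,-26,6,0,0,-7.2,85]]]}}

```text
clock: 9.05
eef_pos: [0.4896, 0.0363, 0.2398]
tool_rot: [0.075, 0.997, 0.003, 0.002]
ft_force: [-0.0, -0.7, -0.0]
grip_width: 0.0853
```

Request:
{"api": "jog_arm", "payload": {"deltas": [[[0,0,0,0,0,0,85],[0,0,0,0,0,0,85],[0,0,0,0,0,0,85]]]}}

```text
clock: 9.35
eef_pos: [0.4883, 0.0335, 0.2376]
tool_rot: [0.078, 0.997, 0.002, 0.0]
ft_force: [0.2, 0.4, 0.1]
grip_width: 0.085
```

```bash
python3 - <<'E'
from h import *
o=get_obs();im=camera('wrist');c=cam('wrist',o);np.save('o5.npy',np.r_[o['eef_pos'],o['tool_rot']]);cv2.imwrite('pics/w5.png',im[:,:,::-1])
r=masks_of('hinge_block','wrist')
for k in r: print(k['conf'],k['at'],k['pixels'].sum())
m=r[0]['pixels'].astype(float)
x,f=fit([(c,m)],BLOCK,[.565,.024,-.218],0);print(np.round(x,4),f)
v=im.copy()
for p in world(BLOCK,*x,0):
    cv2.polylines(v,[cv2.convexHull(np.round(proj(c,p)).astype(np.int32))],True,(255,0,0),1)
cv2.imwrite('pics/w5f.png',v[:,:,::-1])
E
```

```text
0.85 [317.1, 257.4] 11433
0.74 [499.1, 208.5] 7657
[ 0.5654  0.028  -0.2193] 0.031118263435217397
```

View pics/w5f.png

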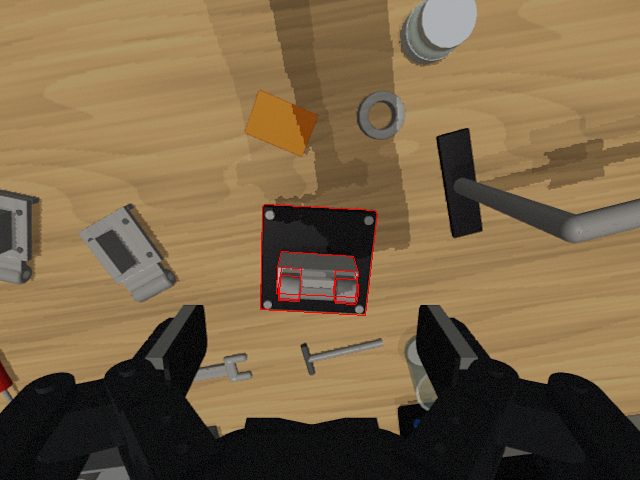

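The hinge fit overlays the picture well at (318,280): block (0.5654, 0.0280), yaw −0.219. Next is the leaf.

```bash
python3 - <<'E'
from h import *
plan([.45,-.302,.20],np.radians(159.5),8)
E
```

```text
total tool shift mm [ -13.9 -338.    36.4] turn deg [ 0.25  0.02 11.6 ]
[-1.7, -42.2, 4.6] [0.03, 0.0, 1.45]
[-2.8, -42.2, 4.6] [0.03, 0.0, 1.45]
[-3.9, -42.1, 4.6] [0.03, 0.0, 1.45]
[-4.9, -42.0, 4.6] [0.03, 0.0, 1.45]
[-6.0, -41.8, 4.6] [0.03, 0.0, 1.45]
[-7.1, -41.7, 4.7] [0.03, 0.0, 1.45]
[-8.1, -41.5, 4.7] [0.03, 0.0, 1.45]
[-9.2, -41.3, 4.7] [0.03, 0.0, 1.45]
```

Request:
{"api": "jog_arm", "payload": {"deltas": [[[-2,-40,2,0,0,1.5,85],[-3,-42,4,0,0,1.5,85],[-4,-42,4,0,0,1.5,85],[-5,-42,4,0,0,1.5,85],[-6,-42,4,0,0,1.5,85]]]}}

```text
clock: 9.95
eef_pos: [0.4701, -0.1705, 0.2202]
tool_rot: [0.135, 0.991, 0.003, 0.004]
ft_force: [-0.7, 0.2, -0.5]
grip_width: 0.0852
```

Request:
{"api": "jog_arm", "payload": {"deltas": [[[-7,-42,5,0,0,1.5,85],[-8,-40,5,0,0,1.5,85],[-9,-38,5,0,0,1.5,85],[0,0,0,0,0,0,85],[0,0,0,0,0,0,85]]]}}

```text
clock: 10.45
eef_pos: [0.4595, -0.2986, 0.2041]
tool_rot: [0.177, 0.984, 0.003, 0.005]
ft_force: [-0.4, -0.0, -0.2]
grip_width: 0.0854
```

```bash
python3 - <<'E'
from h import *
o=get_obs();im=camera('wrist');c=cam('wrist',o);print(o['eef_pos'])
r=masks_of('leaf','wrist')
for k in r: print(k['conf'],k['at'],k['pixels'].sum())
pr=proj(c,[[.49,-.317,.02]])[0];print(pr)
k=min(r,key=lambda k:np.hypot(*(np.array(k['at'])-pr)))
x,f=fit([(c,k['pixels'].astype(float))],LEAF,[.5199,-.3285,-.36],.012);print(np.round(x,4),f)
v=im.copy()
for p in world(LEAF,*x,.012):
    cv2.polylines(v,[cv2.convexHull(np.round(proj(c,p)).astype(np.int32))],True,(255,0,0),1)
cv2.imwrite('pics/w6.png',v[:,:,::-1])
yaw=x[2];g=x[:2]+R.from_euler('z',yaw).as_matrix()[:2,:2]@[-.057,0];print(g,np.degrees(yaw)+180)
plan([g[0],g[1],.03],yaw+np.pi,6)
E
```

```text
[ 0.45952011 -0.2986299   0.20407953]
0.94 [208.7, 55.2] 5957
0.73 [302.1, 221.4] 3882
0.62 [174.3, 218.6] 4226
0.27 [607.7, 192.1] 8029
[303.75996002 237.63241781]
[ 0.5206 -0.33   -0.3792] 0.04249838647405646
[ 0.46760028 -0.30893449] 158.27309104209658
total tool shift mm [ -9.6  -9.  174.3] turn deg [0.44 0.55 1.44]
[-1.6, -1.5, 29.0] [0.07, 0.09, 0.24]
[-1.7, -1.5, 29.0] [0.07, 0.09, 0.24]
[-1.7, -1.4, 29.0] [0.07, 0.09, 0.24]
[-1.8, -1.4, 29.0] [0.07, 0.09, 0.24]
[-1.8, -1.3, 29.0] [0.07, 0.09, 0.24]
[-1.9, -1.3, 29.0] [0.07, 0.09, 0.24]
```

View pics/w6.png

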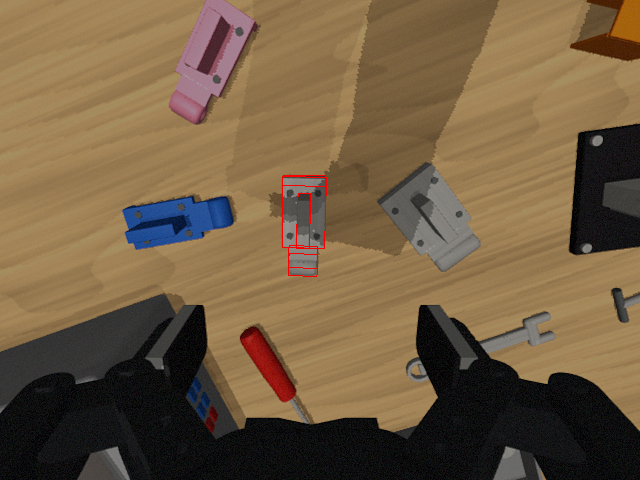

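The fitted outline matches the narrow leaf at (303,222), and its neighbours are more than 70 mm away. Going down with the jaws part open.

Request:
{"api": "jog_arm", "payload": {"deltas": [[[-5,-5,25,0.4,0.5,1.4,55],[-5,-4,28,0,0,0,55],[0,0,28,0,0,0,55],[0,0,28,0,0,0,55],[0,0,20,0,0,0,55]]]}}

```text
clock: 11.05
eef_pos: [0.4747, -0.3041, 0.079]
tool_rot: [0.182, 0.983, -0.002, 0.007]
ft_force: [0.2, -0.3, 0.2]
grip_width: 0.0548
```

```bash
python3 - <<'E'
from h import *
plan([.4676,-.3089,.026],np.radians(158.3),1)
E
```

```text
total tool shift mm [ 5.7 -6.9 52.9] turn deg [-0.06  0.88  0.75]
[5.7, -6.9, 52.9] [-0.06, 0.88, 0.75]
```

Request:
{"api": "jog_arm", "payload": {"deltas": [[[3,-4,15,0,0.9,0.7,55],[2,-3,13,0,0,0,55],[0,0,10,0,0,0,55],[0,0,3,0,0,0,55],[0,0,0,0,0,0,55]]]}}

```text
clock: 11.55
eef_pos: [0.4686, -0.3031, 0.0352]
tool_rot: [0.184, 0.983, 0.0, -0.003]
ft_force: [-0.4, 0.0, 0.8]
grip_width: 0.0549
```

```bash
python3 - <<'E'
from h import *
plan([.4676,-.3089,.026],np.radians(158.3),1)
E
```

```text
total tool shift mm [-1.3 -5.8  9.2] turn deg [-0.01 -0.3   0.48]
[-1.3, -5.8, 9.2] [-0.01, -0.3, 0.48]
```

Request:
{"api": "jog_arm", "payload": {"deltas": [[[0,-6,5,0,-0.3,0.5,55],[0,0,4,0,0,0,55],[0,0,0,0,0,0,55]]]}}

```text
clock: 11.85
eef_pos: [0.4679, -0.3099, 0.0275]
tool_rot: [0.189, 0.982, -0.001, 0.002]
ft_force: [-0.5, -0.5, -0.2]
grip_width: 0.055
```

```bash
python3 - <<'E'
from h import *
plan([.4676,-.3089,.026],np.radians(158.3),1)
E
```

```text
total tool shift mm [0.6 0.8 1.5] turn deg [-0.06  0.25 -0.04]
[0.6, 0.8, 1.5] [-0.06, 0.25, -0.04]
```

Request:
{"api": "jog_arm", "payload": {"deltas": [[[0,0.5,1.5,0,0.2,0,30],[0,0,0,0,0,0,0],[0,0,0,0,0,0,0],[0,0,0,0,0,0,0],[0,0,0,0,0,0,0]]]}}

```text
clock: 12.35
eef_pos: [0.4686, -0.3101, 0.0269]
tool_rot: [0.189, 0.982, -0.001, 0.001]
ft_force: [-0.1, -0.5, 0.7]
grip_width: -0.0
```

Request:
{"api": "jog_arm", "payload": {"deltas": [[[0,0,-5,0,0,0,0],[0,0,-25,0,0,0,0],[0,0,-40,0,0,0,0],[0,0,-40,0,0,0,0],[0,0,-40,0,0,0,0]]]}}

```text
clock: 12.85
eef_pos: [0.4637, -0.3066, 0.1753]
tool_rot: [0.189, 0.982, 0.002, -0.007]
ft_force: [1.3, -0.2, 0.4]
grip_width: 0.0002
```

```bash
python3 - <<'E'
from h import *
x,y,w=.5654,.0280,-.219
g=np.array([x,y])+R.from_euler('z',w).as_matrix()[:2,:2]@[-.057-.0,0];print(g)
plan([g[0],g[1],.16],w+np.pi,9)
E
```

```text
[0.50976143 0.04038346]
total tool shift mm [ 85.7 339.3  17.2] turn deg [ 0.18 -0.78 -9.23]
[9.5, 37.7, 1.9] [0.02, -0.09, -1.03]
[8.9, 37.9, 1.9] [0.02, -0.09, -1.03]
[8.2, 38.0, 1.9] [0.02, -0.09, -1.03]
[7.5, 38.2, 1.8] [0.02, -0.09, -1.03]
[6.8, 38.3, 1.8] [0.02, -0.09, -1.03]
[6.1, 38.4, 1.8] [0.02, -0.09, -1.03]
[5.4, 38.5, 1.8] [0.02, -0.09, -1.03]
[4.8, 38.6, 1.7] [0.02, -0.09, -1.03]
[4.1, 38.7, 1.7] [0.02, -0.09, -1.03]
```

The fingers shut fully, so the grasp missed. I look.

Request:
{"api": "jog_arm", "payload": {"deltas": [[[0,0,0,0,0,0,55],[0,0,0,0,0,0,55],[0,0,0,0,0,0,55]]]}}

```text
clock: 13.15
eef_pos: [0.4675, -0.309, 0.1836]
tool_rot: [0.189, 0.982, -0.001, 0.0]
ft_force: [-0.5, -0.5, -0.1]
grip_width: 0.0431
```

```bash
python3 - <<'E'
from h import *
o=get_obs();im=camera('wrist');c=cam('wrist',o);print(o['eef_pos'],o['tool_rot'])
r=masks_of('leaf','wrist')
for k in r: print(k['conf'],k['at'],k['pixels'].sum())
pr=proj(c,[[.49,-.317,.02]])[0];print(pr)
k=min(r,key=lambda k:np.hypot(*(np.array(k['at'])-pr)))
x,f=fit([(c,k['pixels'].astype(float))],LEAF,[.5206,-.330,-.379],.012);print(np.round(x,4),f)
v=im.copy()
for p in world(LEAF,*x,.012):
    cv2.polylines(v,[cv2.convexHull(np.round(proj(c,p)).astype(np.int32))],True,(255,0,0),1)
v=v[100:460,160:480]
cv2.imwrite('pics/w7.png',cv2.resize(v,None,fx=1.65,fy=1.65,interpolation=2)[:,:,::-1])
E
```

```text
[ 0.46750623 -0.30900166  0.18361675] [ 1.88794671e-01  9.82016346e-01 -5.62303168e-04  3.90920795e-04]
0.8 [312.6, 214.8] 4352
0.72 [174.1, 217.1] 4674
[312.62833676 234.41563653]
[ 0.5212 -0.3302 -0.3816] 0.05020726315870594
```

View pics/w7.png

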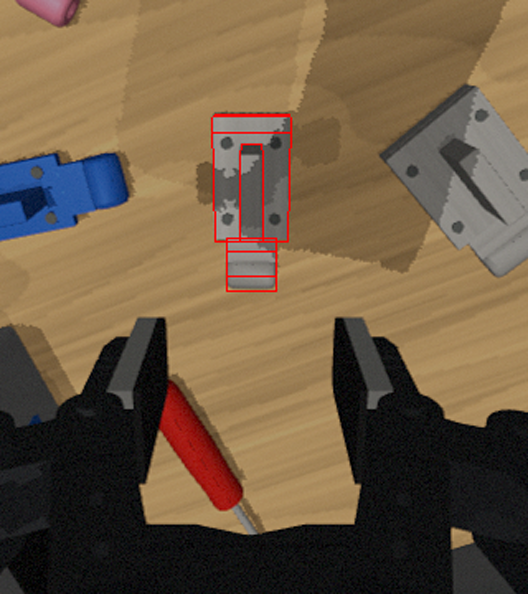

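The leaf has not moved and the fit still lies on it at (252,195) in the crop. I go down again and look with the jaws around the rib before closing.

Request:
{"api": "jog_arm", "payload": {"deltas": [[[0,0,28,0,0,0,55],[0,0,30,0,0,0,55],[0,0,30,0,0,0,55],[0,0,30,0,0,0,55],[0,0,15,0,0,0,55]]]}}

```text
clock: 13.75
eef_pos: [0.4649, -0.3075, 0.042]
tool_rot: [0.189, 0.982, 0.001, -0.003]
ft_force: [0.5, 0.4, 0.1]
grip_width: 0.0554
```

```bash
python3 - <<'E'
from h import *
plan([.4676,-.3089,.026],np.radians(158.3),1)
E
```

```text
total tool shift mm [-3.1 -0.3 16. ] turn deg [ 0.02 -0.3  -0.07]
[-3.1, -0.3, 16.0] [0.02, -0.3, -0.07]
```

Request:
{"api": "jog_arm", "payload": {"deltas": [[[-1,0,8,0,-0.3,0,55],[0,0,7,0,0,0,55],[0,0,2,0,0,0,40],[0,0,0,0,0,0,25],[0,0,0,0,0,0,25]]]}}

```text
clock: 14.25
eef_pos: [0.4625, -0.3056, 0.0196]
tool_rot: [0.189, 0.982, 0.002, -0.004]
ft_force: [0.6, 0.7, -0.4]
grip_width: 0.0251
```

```bash
python3 - <<'E'
from h import *
o=get_obs();print(o['eef_pos'],o['tool_rot'],o['grip_width'])
w=camera('wrist')[150:420,150:470];s=camera('scene')[230:380,110:310]
c=cam('scene');print(proj(c,[o['eef_pos']]))
s=cv2.resize(s,(400,300),interpolation=2);w=cv2.resize(w,(400,338),interpolation=2)[:300]
cv2.imwrite('pics/w8.png',np.hstack([w,s])[:,:,::-1])
E
```

```text
[ 0.46246486 -0.30557318  0.01956929] [ 0.18880363  0.9820037   0.00197574 -0.00424583] 0.025074108344180623
[[206.95341685 307.0246979 ]]
```

View pics/w8.png

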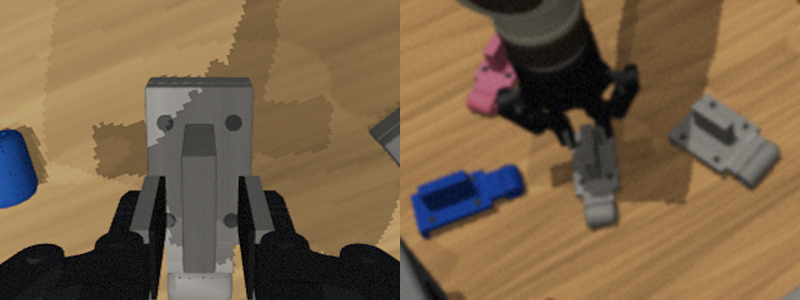

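The jaws (165–238) straddle the rib (182–217) centrally. I raise a few mm and close gradually.

Request:
{"api": "jog_arm", "payload": {"deltas": [[[0,0,-4,0,-0.4,0,25],[0,0,-2,0,0,0,25],[0,0,0,0,0,0,25]]]}}

```text
clock: 14.65
eef_pos: [0.4639, -0.3065, 0.0282]
tool_rot: [0.189, 0.982, 0.0, 0.001]
ft_force: [0.1, -0.0, -0.1]
grip_width: 0.0249
```

Request:
{"api": "jog_arm", "payload": {"deltas": [[[0,0,0,0,0,0,15],[0,0,0,0,0,0,8],[0,0,0,0,0,0,8]]]}}

```text
clock: 14.95
eef_pos: [0.4643, -0.3068, 0.0289]
tool_rot: [0.189, 0.982, 0.0, 0.002]
ft_force: [0.1, -0.3, -0.6]
grip_width: 0.0077
```

Request:
{"api": "jog_arm", "payload": {"deltas": [[[0,0,0,0,0,0,4],[0,0,0,0,0,0,4]]]}}

```text
clock: 15.15
eef_pos: [0.4642, -0.3067, 0.0287]
tool_rot: [0.189, 0.982, 0.0, 0.002]
ft_force: [0.9, 0.3, 0.1]
grip_width: 0.0039
```

Request:
{"api": "jog_arm", "payload": {"deltas": [[[0,0,0,0,0,0,0],[0,0,0,0,0,0,0],[0,0,-8,0,0,0,0],[0,0,-8,0,0,0,0],[0,0,0,0,0,0,0]]]}}

```text
clock: 15.65
eef_pos: [0.4639, -0.3066, 0.0458]
tool_rot: [0.189, 0.982, 0.0, 0.002]
ft_force: [-0.1, 0.0, -0.2]
grip_width: -0.0001
```

```bash
python3 - <<'E'
from h import *
fs=[]
for i in range(4):
    im=camera('wrist');o=get_obs();fs.append(o['ft_force'])
print(np.mean(fs,0),o['ft_torque'],o['eef_pos'],o['grip_width'])
cv2.imwrite('pics/w9.png',im[:,:,::-1]);c=cam('wrist',o)
r=masks_of('leaf','wrist')
for k in r: print(k['conf'],k['at'],k['pixels'].sum())
k=max(r,key=lambda k:k['pixels'].sum())
for z in(.012,.032): print(z,fit([(c,k['pixels'].astype(float))],LEAF,[.5206,-.33,-.38],z))
g=im[:,:,:].astype(int)
for row in (270,285,300,315,330): print(row,[int(g[row,x].mean()) for x in range(262,362,4)])
E
```

```text
[0.15512123 0.53290772 0.16984451] [0.02602356 0.0112828  0.00280354] [ 0.4629735  -0.30594785  0.04417288] 5.7395052754282444e-05
0.97 [309.1, 251.9] 7303
0.56 [89.0, 282.8] 12167
0.012 (array([ 0.5206, -0.33  , -0.38  ]), np.float64(1.0))
0.032 (array([ 0.5206, -0.33  , -0.38  ]), np.float64(1.0))
270 [86, 87, 89, 85, 94, 98, 95, 92, 91, 80, 91, 93, 89, 90, 92, 80, 89, 91, 90, 97, 90, 83, 96, 97, 94]
285 [127, 129, 130, 118, 140, 147, 107, 88, 90, 80, 92, 89, 91, 89, 88, 88, 91, 91, 94, 91, 93, 87, 100, 99, 96]
300 [129, 131, 132, 120, 150, 139, 85, 75, 105, 75, 73, 74, 9, 4, 74, 72, 73, 55, 56, 108, 104, 92, 104, 105, 103]
315 [134, 132, 136, 133, 20, 23, 19, 22, 75, 75, 69, 66, 21, 9, 72, 68, 72, 27, 14, 11, 14, 39, 107, 107, 105]
330 [140, 137, 137, 13, 14, 13, 19, 17, 71, 71, 74, 62, 20, 11, 72, 75, 75, 70, 18, 18, 20, 20, 118, 136, 133]
```

```bash
python3 - <<'E'
import cv2
im=cv2.imread('pics/w9.png')[180:420,200:420]
cv2.imwrite('pics/w9c.png',cv2.resize(im,None,fx=2.5,fy=2.5,interpolation=2))
E
```

```text
(no output)
```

View pics/w9c.png

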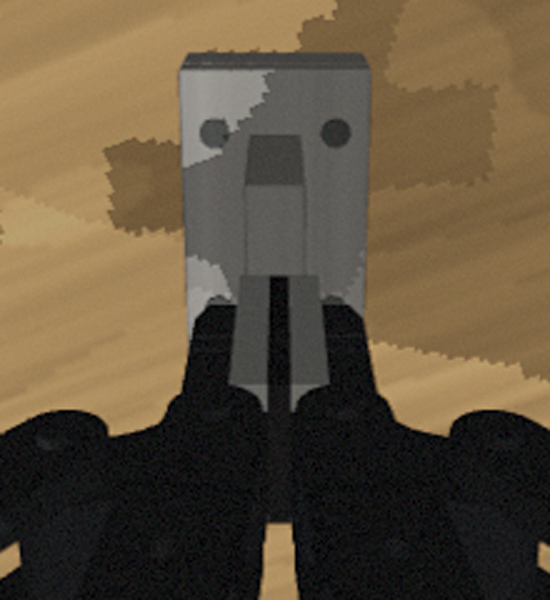

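The shut pads hide the rib, at (280,300) in the crop, even though the reported TCP is 12 mm below the rib top. The real fingertips must therefore sit well behind the stated TCP. I measure the offset by touching the rib top lightly with shut fingers.

Request:
{"api": "jog_arm", "payload": {"deltas": [[[-3,-2,8,0,0,0,0],[0,0,6,0,0,0,0],[0,0,0,0,0,0,0]]]}}

```text
clock: 16.2
eef_pos: [0.4646, -0.3087, 0.0281]
tool_rot: [0.189, 0.982, 0.001, -0.0]
ft_force: [0.8, -1.1, -0.5]
grip_width: -0.0001
```

Request:
{"api": "jog_arm", "payload": {"deltas": [[[0,0,4,0,0,0,0],[0,0,0,0,0,0,0]]]}}

```text
clock: 16.4
eef_pos: [0.4641, -0.3084, 0.0228]
tool_rot: [0.189, 0.982, 0.002, -0.001]
ft_force: [-0.5, -0.4, 0.2]
grip_width: 0.0002
```

Request:
{"api": "jog_arm", "payload": {"deltas": [[[0,0,3,0,0,0,0],[0,0,0,0,0,0,0]]]}}

```text
clock: 16.6
eef_pos: [0.465, -0.3091, 0.0222]
tool_rot: [0.189, 0.982, 0.001, 0.0]
ft_force: [0.2, 0.2, -0.3]
grip_width: 0.0001
```

Request:
{"api": "jog_arm", "payload": {"deltas": [[[0,0,3,0,0,0,0],[0,0,0,0,0,0,0]]]}}

```text
clock: 16.8
eef_pos: [0.4659, -0.3098, 0.0223]
tool_rot: [0.189, 0.982, 0.0, 0.002]
ft_force: [0.7, 0.4, -0.7]
grip_width: -0.0001
```

Request:
{"api": "jog_arm", "payload": {"deltas": [[[0,0,3,0,0,0,0],[0,0,0,0,0,0,0]]]}}

```text
clock: 17.0
eef_pos: [0.4668, -0.3105, 0.0221]
tool_rot: [0.189, 0.982, -0.001, 0.003]
ft_force: [0.2, 0.4, 0.2]
grip_width: 0.0003
```

Request:
{"api": "jog_arm", "payload": {"deltas": [[[0,0,3,0,0,0,0],[0,0,0,0,0,0,0]]]}}

```text
clock: 17.2
eef_pos: [0.4675, -0.3111, 0.022]
tool_rot: [0.189, 0.982, -0.001, 0.005]
ft_force: [-0.4, -0.8, 0.8]
grip_width: -0.0002
```

```bash
python3 - <<'E'
from h import *
o=get_obs();print(np.round(o['joint_pos'],3),np.round(o['tau'],2),o['ft_force'],o['ft_torque'])
E
```

```text
[-0.588  0.486 -0.117  0.958  0.001 -0.208] [-1.000e-02 -4.573e+01  2.190e+01  1.100e-01  0.000e+00 -0.000e+00] [-0.36420997 -0.82794876  0.77590314] [-0.06574279  0.00896562 -0.01913564]
```

Request:
{"api": "jog_arm", "payload": {"deltas": [[[-3,-2,0,0,-0.5,0,0],[0,0,4,0,0,0,0]]]}}

```text
clock: 17.4
eef_pos: [0.4701, -0.3146, 0.0212]
tool_rot: [0.189, 0.982, -0.003, 0.01]
ft_force: [-13.9, 7.2, 51.3]
grip_width: -0.0
```

Contact confirmed: 51 N with the shut tips on the rib top at TCP z ≈ 0.0215. The real tips are therefore about 34 mm behind the stated TCP. I rise, measure the leaf again, and grasp 34 mm lower.

Request:
{"api": "jog_arm", "payload": {"deltas": [[[0,0,-10,0,0,0,0],[0,0,-30,0,1,0,50],[0,0,-40,0,0,0,50],[0,0,-45,0,0,0,50],[0,0,-30,0,0,0,50]]]}}

```text
clock: 17.9
eef_pos: [0.4652, -0.3121, 0.1728]
tool_rot: [0.189, 0.982, 0.002, -0.005]
ft_force: [0.2, -0.7, 0.8]
grip_width: 0.0498
```

Request:
{"api": "jog_arm", "payload": {"deltas": [[[0,0,0,0,0,0,50],[0,0,0,0,0,0,50]]]}}

```text
clock: 18.1
eef_pos: [0.4679, -0.3141, 0.1764]
tool_rot: [0.189, 0.982, 0.0, -0.001]
ft_force: [-0.2, -0.4, -0.3]
grip_width: 0.0498
```

```bash
cat > lf.py <<'E'
from h import *
o=get_obs();im=camera('wrist');c=cam('wrist',o);print(o['eef_pos'],o['tool_rot'])
r=masks_of('leaf','wrist')
for k in r: print(k['conf'],k['at'],k['pixels'].sum())
pr=proj(c,[[.49,-.317,.02]])[0]
k=min(r,key=lambda k:np.hypot(*(np.array(k['at'])-pr)))
x,f=fit([(c,k['pixels'].astype(float))],LEAF,[.5206,-.330,-.379],.012);print(np.round(x,4),f)
yaw=x[2];g=x[:2]+R.from_euler('z',yaw).as_matrix()[:2,:2]@[-.057,0];print(g,np.degrees(yaw)+180)
plan([g[0],g[1],-.006],yaw+np.pi,1)
E
python3 lf.py
```

```text
[ 0.46794358 -0.31413228  0.17643461] [ 1.89191446e-01  9.81939363e-01  1.55634160e-04 -1.28829639e-03]
0.86 [206.5, 46.7] 6079
0.83 [318.3, 217.6] 4461
0.6 [174.5, 217.1] 4897
[ 0.5221 -0.3308 -0.3894] 0.06391365710547203
[ 0.46932707 -0.30911689] 157.68891434546023
total tool shift mm [ -0.7   5.  181.7] turn deg [ 0.01 -0.24  0.5 ]
[-0.7, 5.0, 181.7] [0.01, -0.24, 0.5]
```

Request:
{"api": "jog_arm", "payload": {"deltas": [[[0,5,28,0,-0.2,0.4,50],[0,0,32,0,0,0,50],[0,0,32,0,0,0,50],[0,0,30,0,0,0,50],[0,0,15,0,0,0,50]]]}}

```text
clock: 18.7
eef_pos: [0.4665, -0.3072, 0.0285]
tool_rot: [0.193, 0.981, 0.001, -0.003]
ft_force: [-0.7, -0.6, 0.4]
grip_width: 0.0499
```

```bash
python3 -c "
from h import *
plan([.469,-.309,.02],np.radians(158.0),1)"
```

```text
total tool shift mm [-3.  -0.7  8.5] turn deg [ 0.08 -0.38 -0.24]
[-3.0, -0.7, 8.5] [0.08, -0.38, -0.24]
```

Request:
{"api": "jog_arm", "payload": {"deltas": [[[-2,-1,10,0,-0.4,0,45],[0,0,12,0,0,0,40],[0,0,7,0,0,0,40],[0,0,0,0,0,0,40]]]}}

```text
clock: 19.1
eef_pos: [0.4606, -0.304, -0.0118]
tool_rot: [0.193, 0.981, 0.004, -0.008]
ft_force: [-0.0, 0.2, -0.8]
grip_width: 0.0402
```

```bash
python3 -c "
from h import *
plan([.469,-.309,-.006],np.radians(158.0),1)"
```

```text
total tool shift mm [-9.6 -1.4 -6. ] turn deg [ 0.29 -1.02 -0.23]
[-9.6, -1.4, -6.0] [0.29, -1.02, -0.23]
```

Request:
{"api": "jog_arm", "payload": {"deltas": [[[-6,-1,-5,0.3,-1,-0.2,40],[0,0,0,0,0,0,40],[0,0,0,0,0,0,40]]]}}

```text
clock: 19.4
eef_pos: [0.4672, -0.308, -0.0056]
tool_rot: [0.191, 0.982, -0.001, 0.001]
ft_force: [0.2, -0.9, 0.2]
grip_width: 0.0401
```

```bash
python3 -c "
from h import *
plan([.469,-.309,-.006],np.radians(158.0),1)"
```

```text
total tool shift mm [-2.1 -0.2  0.5] turn deg [-0.05  0.17 -0.01]
[-2.1, -0.2, 0.5] [-0.05, 0.17, -0.01]
```

Request:
{"api": "jog_arm", "payload": {"deltas": [[[0,0,0,0,0,0,20],[0,0,0,0,0,0,0],[0,0,0,0,0,0,0],[0,0,0,0,0,0,0]]]}}

```text
clock: 19.8
eef_pos: [0.4683, -0.3088, -0.0038]
tool_rot: [0.191, 0.982, -0.001, 0.003]
ft_force: [-0.7, -0.6, -1.5]
grip_width: 0.011
```

The leaf is held (11 mm). Lift and carry it above the hinge.

Request:
{"api": "jog_arm", "payload": {"deltas": [[[0,0,-5,0,0,0,0],[0,0,-25,0,0,0,0],[0,0,-40,0,0,0,0],[0,0,-45,0,0,0,0],[0,0,-40,0,0,0,0]]]}}

```text
clock: 20.3
eef_pos: [0.4603, -0.3036, 0.1466]
tool_rot: [0.191, 0.982, 0.003, -0.008]
ft_force: [1.8, -1.5, -3.0]
grip_width: 0.0109
```

Request:
{"api": "jog_arm", "payload": {"deltas": [[[0,0,0,0,0,0,0],[0,0,0,0,0,0,0]]]}}

```text
clock: 20.5
eef_pos: [0.4634, -0.3056, 0.1531]
tool_rot: [0.191, 0.982, 0.001, -0.003]
ft_force: [-1.3, 1.2, -3.8]
grip_width: 0.0109
```

```bash
python3 - <<'E'
from h import *
o=get_obs();im=camera('wrist');c=cam('wrist',o);cv2.imwrite('pics/w10.png',im[:,:,::-1])
k=masks_of('leaf','wrist')
for q in k: print(q['conf'],q['at'],q['pixels'].sum())
x,y,w=.5654,.0280,-.219
g=np.array([x,y])+R.from_euler('z',w).as_matrix()[:2,:2]@[-.057,0];print(g)
plan([g[0],g[1],.150],w+np.pi,8)
E
```

```text
0.9 [310.7, 272.0] 12250
0.84 [160.1, 233.2] 5482
0.62 [191.4, 50.2] 7083
[0.50976143 0.04038346]
total tool shift mm [ 86.6 338.1   3.3] turn deg [ 0.08 -0.4  -9.47]
[10.8, 42.3, 0.4] [0.01, -0.05, -1.18]
[10.0, 42.5, 0.4] [0.01, -0.05, -1.18]
[9.1, 42.7, 0.4] [0.01, -0.05, -1.18]
[8.2, 42.9, 0.4] [0.01, -0.05, -1.18]
[7.3, 43.0, 0.4] [0.01, -0.05, -1.18]
[6.4, 43.2, 0.3] [0.01, -0.05, -1.18]
[5.5, 43.3, 0.3] [0.01, -0.05, -1.18]
[4.6, 43.4, 0.3] [0.01, -0.05, -1.18]
```

Request:
{"api": "jog_arm", "payload": {"deltas": [[[10,38,0,0,-0.4,-1.2,0],[10,42,0,0,0,-1.2,0],[9,43,0,0,0,-1.2,0],[8,43,0,0,0,-1.2,0],[7,43,0,0,0,-1.2,0]]]}}

```text
clock: 21.1
eef_pos: [0.4863, -0.0914, 0.1419]
tool_rot: [0.144, 0.99, 0.001, -0.009]
ft_force: [1.4, 0.1, -3.0]
grip_width: 0.0109
```

Request:
{"api": "jog_arm", "payload": {"deltas": [[[6,43,0,0,0,-1.2,0],[5,40,0,0,0,-1.2,0],[4,25,0,0,0,-1.2,0],[0,0,0,0,0,0,0],[0,0,0,0,0,0,0]]]}}

```text
clock: 21.6
eef_pos: [0.4932, 0.0269, 0.1318]
tool_rot: [0.107, 0.994, 0.001, -0.019]
ft_force: [-0.4, 0.2, -3.9]
grip_width: 0.0108
```

```bash
python3 -c "
from h import *
plan([.5098,.0404,.135],np.pi-.219,1)"
```

```text
total tool shift mm [-13.2  16.8  -3.7] turn deg [-0.11 -2.13  0.29]
[-13.2, 16.8, -3.7] [-0.11, -2.13, 0.29]
```

Request:
{"api": "jog_arm", "payload": {"deltas": [[[-5,9,-3,0,-1.2,0.3,0],[-5,8,-2,0,-1,0,0],[0,0,0,0,0,0,0],[0,0,0,0,0,0,0]]]}}

```text
clock: 22.0
eef_pos: [0.5065, 0.0395, 0.1348]
tool_rot: [0.112, 0.994, -0.002, 0.0]
ft_force: [0.3, 0.0, -2.7]
grip_width: 0.0113
```

```bash
cat > lk.py <<'E'
import sys
from h import *
o=get_obs();im=camera('wrist');c=cam('wrist',o);cv2.imwrite('pics/'+sys.argv[1],im[:,:,::-1])
ro=R.from_quat(o['tool_rot']);print(o['eef_pos'],o['tool_rot'])
plan([.5098,.0404,float(sys.argv[2])],np.pi-.219,1)
# held leaf: model in tool frame, fit (dx along leaf x, dy, dyaw); occluding fingers handled by mask of leaf only: recall+edges above
k=masks_of('leaf','wrist');
for q in k[:3]: print(q['conf'],q['at'],q['pixels'].sum())
b=masks_of('hinge_block','wrist')
for q in b[:3]: print('b',q['conf'],q['at'],q['pixels'].sum())
import pickle;pickle.dump((o['eef_pos'],o['tool_rot'],k,b),open('lk.pkl','wb'))
E
python3 lk.py w11.png .135
```

```text
[0.50645193 0.03946404 0.13479944] [ 1.12024696e-01  9.93703626e-01 -1.88700730e-03  1.04615438e-04]
total tool shift mm [-2.9  1.7 -0.1] turn deg [-0.21  0.05 -0.32]
[-2.9, 1.7, -0.1] [-0.21, 0.05, -0.32]
0.89 [310.9, 273.4] 12461
b 0.58 [364.6, 273.5] 6063
```

```bash
python3 - <<'E'
from h import *
import pickle
p,q,k,b=pickle.load(open('lk.pkl','rb'));c=cam('wrist',dict(eef_pos=p,tool_rot=q));Rt=R.from_quat(q)
m=k[0]['pixels'].astype(float)
rows=np.where(m.any(1))[0];print(rows.min(),rows.max())
def parts(v):
    # leaf frame in tool frame: x'=-tool x, y'=tool y, z'=-tool z
    B=np.array([[-1,0,0],[0,1,0],[0,0,-1.]]);B=B@R.from_euler('zy',[v[3],v[4]]).as_matrix()
    return [Rt.apply(P@B.T+[-v[0],v[1],-v[2]])+p for P in LEAF]
def cost(v):
    r=render(c,parts(v));a,d=r[:285],m[:285];return 1-np.minimum(a,d).sum()/np.maximum(a,d).sum()
x0=[.057,0,.0158,0,0];print(cost(x0))
s=np.array([x0]+[np.array(x0)+e for e in np.diag([.004,.004,.004,.05,.05])])
for _ in range(2):
    z=minimize(cost,x0,method='Nelder-Mead',options=dict(initial_simplex=s,xatol=1e-5,fatol=1e-5,maxiter=500));x0=z.x;s=None or np.array([x0]+[x0+e for e in np.diag([.002,.002,.002,.02,.02])])
    print(np.round(z.x,4),z.fun)
f=minimize(lambda u:cost([u[0],u[1],.0158,u[2],0]),[.057,0,0],method='Nelder-Mead',options=dict(initial_simplex=[[.057,0,0],[.06,0,0],[.057,.003,0],[.057,0,.03]]));print(np.round(f.x,4),f.fun)
E
```

```text
209 412
0.019299709572003443
[ 0.0573 -0.0002  0.0146 -0.0002 -0.0158] 0.009792197746815945
[ 0.0573 -0.0002  0.0146 -0.0002 -0.0156] 0.009779732317177436
[0.0569 0.0002 0.003 ] 0.016854694870206743
```

The in-hand fit matches: knuckle 57 mm ahead, lateral 0, about 15 mm above the TCP, tilt under 1°. I correct and lower in stages.

Request:
{"api": "jog_arm", "payload": {"deltas": [[[-1.5,1.5,10,-0.2,0,-0.3,0],[0,0,10,0,0,0,0],[0,0,0,0,0,0,0]]]}}

```text
clock: 22.45
eef_pos: [0.5083, 0.0399, 0.1132]
tool_rot: [0.11, 0.994, 0.0, 0.0]
ft_force: [-0.3, -0.1, -2.2]
grip_width: 0.0112
```

```bash
python3 -c "
from h import *
plan([.5098,.0404,.095],np.pi-.219,1)"
```

```text
total tool shift mm [-1.3  0.8 18.2] turn deg [ 0.01  0.04 -0.07]
[-1.3, 0.8, 18.2] [0.01, 0.04, -0.07]
```

Request:
{"api": "jog_arm", "payload": {"deltas": [[[-0.5,1,8,0,0,0,0],[0,0,6,0,0,0,0],[0,0,0,0,0,0,0],[0,0,0,0,0,0,0]]]}}

```text
clock: 22.85
eef_pos: [0.5083, 0.0407, 0.0967]
tool_rot: [0.11, 0.994, -0.0, -0.001]
ft_force: [0.3, -0.3, -2.3]
grip_width: 0.0106
```

```bash
python3 - <<'E'
from h import *
plan([.5098,.0404,.069],np.pi-.219,1)
# independent check from fixed cameras: held leaf knuckle & block
for n in('top','scene'):
    im=camera(n);cv2.imwrite(f'pics/{n}12.png',im[:,:,::-1]);c=cam(n)
    for q in masks_of('hinge_block',n)[:3]: print(n,q['conf'],np.round(q['at']),q['pixels'].sum(),'exp',proj(c,[.5654,.028,.05]))
s=cv2.imread('pics/scene12.png')[200:320,300:440];cv2.imwrite('pics/s12c.png',cv2.resize(s,None,fx=5,fy=5,interpolation=2))
E
```

```text
total tool shift mm [-1.6  0.  27.7] turn deg [-0.03 -0.09 -0.08]
[-1.6, 0.0, 27.7] [-0.03, -0.09, -0.08]
top 0.63 [308. 232.] 916 exp [[295.81904457 231.77088054]]
scene 0.96 [370. 272.] 3117 exp [[367.0587249  256.34127761]]
```

The viewer limit is reached. As a check, the earlier w2 base-plate edges, seen from a view turned about 90°, give the same block centre within 0.3 mm. I go on by force and pose.

Request:
{"api": "jog_arm", "payload": {"deltas": [[[-1.5,0,6,0,0,0,0],[0,0,6,0,0,0,0],[0,0,0,0,0,0,0]]]}}

```text
clock: 23.35
eef_pos: [0.511, 0.0404, 0.0851]
tool_rot: [0.11, 0.994, 0.0, 0.001]
ft_force: [-0.3, -0.6, -2.1]
grip_width: 0.0111
```

```bash
python3 -c "
from h import *
plan([.5098,.0404,.069],np.pi-.219,1)"
```

```text
total tool shift mm [ 1.1 -0.3 16.1] turn deg [ 0.02  0.07 -0.08]
[1.1, -0.3, 16.1] [0.02, 0.07, -0.08]
```

Request:
{"api": "jog_arm", "payload": {"deltas": [[[0.5,0,6,0,0,0,0],[0,0,5,0,0,0,0],[0,0,0,0,0,0,0]]]}}

```text
clock: 23.65
eef_pos: [0.5102, 0.0405, 0.0727]
tool_rot: [0.11, 0.994, 0.0, 0.0]
ft_force: [-0.6, 0.2, -2.1]
grip_width: 0.011
```

```bash
python3 -c "
from h import *
plan([.5098,.0404,.069],np.pi-.219,1)"
```

```text
total tool shift mm [ 0.4 -0.1  3.7] turn deg [ 0.    0.04 -0.08]
[0.4, -0.1, 3.7] [0.0, 0.04, -0.08]
```

Now seat it with a light push, ending on a row that pushes.

Request:
{"api": "jog_arm", "payload": {"deltas": [[[0,0,3,0,0,0,0],[0,0,1,0,0,0,0]]]}}

```text
clock: 23.85
eef_pos: [0.5103, 0.0405, 0.069]
tool_rot: [0.11, 0.994, 0.0, 0.001]
ft_force: [-4.0, 0.8, 4.2]
grip_width: 0.0109
```

Request:
{"api": "jog_arm", "payload": {"deltas": [[[0,0,1.5,0,0,0,0]]]}}

```text
clock: 23.95
eef_pos: [0.5102, 0.0406, 0.0687]
tool_rot: [0.11, 0.994, 0.0, 0.001]
ft_force: [-6.6, -0.0, 12.4]
grip_width: 0.0111
```

Request:
{"api": "jog_arm", "payload": {"deltas": [[[0.6,0,1,0,0,0,0]]]}}

```text
clock: 24.05
eef_pos: [0.5104, 0.0405, 0.0689]
tool_rot: [0.11, 0.994, -0.0, 0.002]
ft_force: [0.1, -0.6, 1.3]
grip_width: 0.0108
```

Request:
{"api": "jog_arm", "payload": {"deltas": [[[0.3,0,1,0,0,0,0]]]}}

```text
clock: 24.15
eef_pos: [0.5104, 0.0405, 0.0688]
tool_rot: [0.11, 0.994, 0.0, 0.002]
ft_force: [-3.1, -0.8, 4.2]
grip_width: 0.0109
```

```bash
python3 lk.py w13.png .069; python3 - <<'E'
from h import *
import pickle
p,q,k,b=pickle.load(open('lk.pkl','rb'));c=cam('wrist',dict(eef_pos=p,tool_rot=q));Rt=R.from_quat(q)
m=k[0]['pixels'].astype(float)
def parts(v):
    B=np.array([[-1,0,0],[0,1,0],[0,0,-1.]])@R.from_euler('zy',[v[3],v[4]]).as_matrix()
    return [Rt.apply(P@B.T+[-v[0],v[1],-v[2]])+p for P in LEAF]
def cost(v):
    r=render(c,parts(v));a,d=r[:285],m[:285];return 1-np.minimum(a,d).sum()/np.maximum(a,d).sum()
x0=np.array([.057,0,.0158,0,0])
for s in(1,.5):
    z=minimize(cost,x0,method='Nelder-Mead',options=dict(initial_simplex=np.array([x0]+[x0+e for e in s*np.diag([.004,.004,.004,.05,.05])]),xatol=1e-5,fatol=1e-5,maxiter=500));x0=z.x
kn=Rt.apply([-x0[0],x0[1],-x0[2]])+p
print('in hand',np.round(x0,4),z.fun,'knuckle in hinge frame',np.round(R.from_euler('z',.219).apply(kn-[.5654,.028,.085])*1000,1))
kn=Rt.apply([-.057,0,-.0158])+p;print('nominal',np.round(R.from_euler('z',.219).apply(kn-[.5654,.028,.085])*1000,1))
c=cam('top')
for n in('top','scene'):
    camera(n);g=masks_of('guard',n)
    print(n,[(round(t['conf'],2),np.round(t['at'])) for t in g[:3]],'exp',proj(cam(n),[.488,.317,.19]))
    for t in g:
        if abs(np.array(t['at'])-proj(cam(n),[.488,.317,.19])[0]).max()<15: print(fit([(cam(n),t['pixels'].astype(float))],GUARD,[.488,.317,.1],.199))
E
```

```text
[0.51038963 0.04053527 0.06879141] [1.09924185e-01 9.93936861e-01 1.60814612e-06 2.48782162e-03]
total tool shift mm [ 0.5 -0.3 -0.2] turn deg [ 0.03  0.29 -0.07]
[0.5, -0.3, -0.2] [0.03, 0.29, -0.07]
0.91 [312.2, 271.9] 12741
b 0.77 [265.7, 285.7] 10064
b 0.63 [311.5, 272.3] 12598
in hand [ 0.0572 -0.0009  0.0092 -0.0065  0.0628] 0.014540442635608497 knuckle in hinge frame [ 0.7 -0.7 -6.7]
nominal [ 0.5  0.2 -0.1]
top [(0.63, array([170., 259.])), (0.49, array([306., 290.]))] exp [[171.00207957 260.37747792]]
(array([0.48586763, 0.31732968, 0.07364973]), np.float64(0.1395753073806838))
scene [(0.97, array([319., 217.])), (0.74, array([458., 134.]))] exp [[455.35770593 133.00113262]]
(array([0.48932886, 0.31669139, 0.16431393]), np.float64(0.20708617467905943))
```

```bash
python3 - <<'E'
from h import *
a=cv2.imread('pics/w11.png',0).astype(float);b=cv2.imread('pics/w13.png',0).astype(float)
for n,g in(('before',a),('now',b)):
    g=cv2.GaussianBlur(g,(3,3),0);o=[]
    for cc in(285,295,330,340):
        d=np.diff(g[195:235,cc]);o.append((195+int(np.abs(d).argmax()),round(float(d[np.abs(d).argmax()]))))
    h=[]
    for r in(240,260):
        d=np.diff(g[r,250:375]);h.append((250+int(d[:60].argmax() if 1 else 0),250+int(np.abs(d[:60]).argmax()),310+int(np.abs(d[60:]).argmax())))
    print(n,o,h)
p0=a[200:290,265:360].astype(np.float32);print(cv2.phaseCorrelate(p0,b[200:290,265:360].astype(np.float32)))
r=cv2.matchTemplate(b[190:300,255:370].astype(np.float32),p0[6:-6,6:-6].copy(),cv2.TM_CCOEFF_NORMED);print(cv2.minMaxLoc(r),'no-shift loc',(265+6-255,200+6-190))
E
```

```text
before [(208, -36), (208, -30), (208, -11), (208, -15)] [(261, 261, 360), (262, 262, 359)]
now [(208, -33), (208, -13), (208, -14), (208, -12)] [(261, 261, 360), (262, 262, 359)]
((-0.24841099730070937, 0.03014101032565719), 0.8266463045720701)
(-0.20026178658008575, 0.9401363134384155, (3, 26), (16, 16)) no-shift loc (16, 16)
```

The held leaf's image has not shifted in the tool frame: plate edges unchanged, correlation shift about 0.2 px. The leaf is seated without slip, so I hand in.

```bash
python3 -c "
from workcell import *
o=get_obs();print(o['clock'],o['eef_pos'],o['ft_force'],o['grip_width']);print(job_done())"
```

```text
24.5 [0.5103471  0.04054109 0.06874621] [-3.59751574  0.10349856  5.46258638] 0.011001925262393283
the job is handed in; nothing more can be done
None
```

The guard hangs over the frame's bar, let go. The short-knuckle leaf sits in the hinge's V seat with the gripper still holding it, and the job was handed in at 24.5 s.

**Last checks**
- **Leaf position:** using the knuckle offset from the grasp, the knuckle is about (0.5, 0.2, −0.1) mm from the hinge point. Tool tilt is about 0.3°.
- **Seating and grip:** the leaf seated at the predicted height. It ended with a push of about 5 N and a grip opening of 11 mm.
- **Slip:** comparing the wrist images before and after seating showed no movement of the leaf in the grip.
- **Guard:** the top and scene cameras place the guard on the bar, within a few millimetres of it across.

**What failed or disagreed**
- **Missed grasp:** the first grasp at the leaf shut on nothing. A touch on the rib top, which peaked at about 51 N at the wrist, showed the real fingertips about 34 mm behind the stated TCP. I grasped 34 mm lower after that and it held.
- **Silhouette fit:** a free five-parameter fit of the seated leaf gave a 0.06 rad pitch and a knuckle height of −6.7 mm. I discounted it because the wrist image had not changed and the contact height matched.
- **Guard yaw:** the two cameras gave 0.07 and 0.16 rad. The guard's pose was not checked more closely than that.
- **Last stage not viewed:** the 12-picture limit was reached before the leaf went in, so I lowered and seated it from pose, force and mask readings without looking at a picture.
- **Other things on the table:** I did not measure their positions at the end. I noticed no contact with any of them.

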